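# Slide the connector panel out over the board's edge

### The arm

A 6-joint arm with a two-finger parallel gripper is mounted at the origin on the work surface. World frame = base frame: x ahead of the robot, y to its left, z up, the work surface at z = 0. Lengths are in mm, angles in rad, forces in N, time in s.
With the tool pointing down it reaches from about 375 to 975 mm from the base axis. Payload 3.8 kg.
Tool frame: the origin (TCP) lies on the front face of the gripper's body, between the roots of the fingers; the fingertips stand 64 mm ahead of it and the grasp point (between the pads) lies 45 mm ahead of it (grasp_offset is the distance from the TCP to the grasp point, in mm); z points along the fingers, y is the line along which they close (so a half turn about z gives the same grasp; the last joint's range is limited). The gripper opens to 88 mm and grips with 3 to 60 N. Pads are 18 mm wide; open, the fingers measure 123 mm over their backs; the gripper's body (75 mm by 187 mm) begins 45 mm behind the grasp point.
Start: joints at [1.102, 0.264, 1.604, -0, 1.274, -0.037], TCP at [282.489, 613.04, 302.706] pointing down, gripper open.
Joint ranges: [-2.63, 2.63], [-0.94, 2.18], [0.31, 2.57], [-1.31, 4.45], [0, 2.66], [-2.55, 2.55]. Speed limits (rad/s): [2.57, 2.57, 3.14, 3.14, 3.14, 3.14].

### API

Orientations are given as [roll, pitch, yaw] about the fixed x, y, z axes, in that order (R = Rz(yaw) Ry(pitch) Rx(roll)).
In Python, from rig import * gives the robot as it stands. The module is installed in compiled form; this text tells all that it offers.
- The arm moves only by the tool apply_moves, never from a script. Its argument "deltas" is a list of rows, each an object of numbers: "x", "y", "z": the shift along the tool's x, y, z as a fraction of full scale; "rx", "ry", "rz": the turn, a rotation vector about the tool's x, y, z as a fraction of full scale; "fingers": the opening, from 0 (shut) to 1 (fully open). In form: [{"x": .., "y": .., "z": .., "rx": .., "ry": .., "rz": .., "fingers": ..}, ...]. A call has exactly 10 rows; each row shifts and turns the commanded pose from where the row before left it, along the tool's axes as they then stand; what a row does not reach is not made up. Full scale, the value 1, is 0.03 m for a shift and 180 degrees for a turn. A row lasts 1/12 s, in which the tool goes at most 41.7 mm and 7.16 degrees, less where a joint would pass 70% of its speed; a pose out of reach is approached as far as the arm can. A call with a number of a shift or a turn outside -1 to 1 is refused whole. A call with a gripper value outside its range is refused whole. The fingers move at their own pace and stop on an object; "squeeze" is the grip in N (left out, the last holds). Time passes only in rows, so rows that do not move let the fingers close, or fill a call up. It gives the time, the measured TCP pose, the force, the opening and the grip force at its end, in the units of the state.
- state(): the state, without advancing time (a new reading comes with each control period).
- read_camera(name): name is "scene" or "side" or "wrist"; returns a dict with "frame" (400x640x3 uint8, red, green, blue), "intrinsics" (3x3 intrinsics, pixels), "extrinsics" (4x4, takes a point from world to camera coordinates). Camera axes: x right, y up, looking along -z (the intrinsics and any distortion apply to the point x, -y, -z); pixel columns grow to the right and rows downward; lengths in mm; the calibration is good to about 2 mm. A picture is of the moment at which its call begins. There is no depth.
- close_job(): hands the job in; it is judged then, once.
The state is a dict: "t": time; "joint_pos": joint angles; "joint_vel": joint speeds; "joint_efforts": joint torques, N m; "tool_pos": TCP position; "eef_rot": TCP orientation; "wrist_force": force on the tool from outside, world axes, zero at the start; "torque": the same for the moment, N m; "grip_width": finger opening in mm; "gripper_force": force on a finger pad.
Only numpy, scipy, OpenCV 4.12 (cv2) and the standard library are available. Lean on these libraries where they do the work, as an engineer would, in place of code of your own. Each camera call takes 0.05 s, during which the arm holds its last target. There are 200 camera calls.

### The job

Set out the aluminium panel with the five big round holes so that its sockets can be fitted from below: with your fingertips, push it flat along the dark equipment board, holes first, until about 45 mm of it hang out over the board's long edge nearest the robot, square to that edge, with all the holes in free air and the rest still lying on the board. Only slide it, do not pick it up, lift or tip it; leave the plain plate, the sockets and everything else where they are, and finish with the hand clear.

Things in the scene. Friction and masses are not known exactly. Their poses are not given: they have to be found in the camera images.
- board_edge (a point): middle of the top edge of the equipment board on the robot's side. The board is a fixed charcoal slab, 380 mm deep, 660 mm wide and 35 mm thick on cone feet, its flat top 70 mm above the table. x axis: level, square to this edge, from the edge inward over the board (away from the robot); y axis: along the edge to the left; z up. The board cannot move
- panel: loose flat aluminium connector panel, 120 mm (its x) by 210 mm (its y), 5 mm thick, about 0.3 kg, lying flat on the board. Five round through holes of 24 mm diameter stand in a row along y, 38 mm apart, their centres 22 mm from its front edge (the -x edge, which faces the robot, x = -60 mm). Origin: centre of its underside; z up. It starts turned by up to about 0.4 rad relative to the board, on the left or right half, and slides with ordinary friction
- panel_corner_l (a point): left end (+y) of the panel's front edge, at its underside; 60 mm before and 105 mm left of the panel's origin
- panel_corner_r (a point): right end (-y) of the panel's front edge, at its underside; 60 mm before and 105 mm right of the panel's origin
- blank: loose plain aluminium plate without big holes, 100 mm (x) by 160 mm (y), 5 mm thick, lying flat on the other half of the board; to be left alone. Origin: centre of its underside
- socket_a: loose chassis socket with a steel flange standing near the front of the board between the two plates, 26 by 31 mm, 26 mm high; to be left alone. Origin: centre of its underside
- socket_b: a like socket farther back on the board, behind and between the two plates; to be left alone. Origin: centre of its underside
- dial: loose round aluminium volume knob, 42 mm in diameter, 24 mm high, at the back of the board; to be left alone. Origin: centre of its underside
- driver: screwdriver lying on the table to the right of the board, 190 mm long; to be left alone. Origin: at its underside, on the table
- jar: closed glass jar with a steel cap on the table to the left of the board, 56 mm in diameter, 62 mm high; to be left alone. Origin: centre of its underside
- plug: black cable plug without cable standing on the table to the right of the board, 21 mm in diameter, 68 mm high; to be left alone. Origin: centre of its underside

How it is judged:
By the outcome, as a careful person would: the job done as asked, in the order asked, and still so for the second after the job is handed in, with the robot touching nothing.
It also fails if it takes over 40 s, if anything falls off the work surface, if the arm or the gripper's body presses on something with over 40 N, if the wrist force passes 120 N, or if a joint passes its speed limit or range.

## Working session

There is one attempt and no reset: what is moved stays moved. The work goes in short steps, Python scripts to look and compute and a tool call to move; the robot and the scene stay as the last step left them, time stands still between calls to the robot, and variables do not carry over. Pictures are saved under pics/ and viewed, at most 10 in all, crops included, and the job is handed in when it is done.

Besides the shell and the picture viewer there is one more tool, called after "Emit:" as name(argument=value, ...), one argument or row to a line, values as JSON. apply_moves: Moves the arm, as the interface text tells. Shift numbers are shares of 0.03 m and turn numbers shares of 180 degrees, none past 1 either way. Its arguments: {"type":"object","properties":{"deltas":{"type":"array"},"squeeze":{"type":"number"}},"required":["deltas"]}

```bash
mkdir -p pics
python3 - <<'E'
from rig import *
import cv2,numpy as np
print(state())
for n in ("scene","side"):
    c=read_camera(n); cv2.imwrite(f"pics/{n}0.png",c["frame"][:,:,::-1]); print(n,c["intrinsics"],c["extrinsics"], [k for k in c])
E
```

```text
{'t': 0.0, 'joint_pos': array([ 1.10212002e+00,  2.64746911e-01,  1.60534827e+00, -1.14162569e-05,
        1.27367893e+00, -3.69082414e-02]), 'joint_vel': array([-0.00066162,  0.00167091,  0.00034322, -0.00045437, -0.00047926,
       -0.00022165]), 'joint_efforts': array([-1.01384663e-03, -5.02110136e+01, -3.56879175e+01,  7.26872147e-02,
        2.95034191e-02, -1.74680895e-04]), 'tool_pos': array([282.23094281, 612.55391607, 301.40593684]), 'eef_rot': array([-3.13941227e+00, -6.95943490e-05,  2.70982786e+00]), 'wrist_force': array([0.10674193, 0.50390689, 0.42829253]), 'torque': array([0.01170837, 0.00579562, 0.06624396]), 'gripper_force': 0.0, 'grip_width': 88.36316474364492}
scene [[433.93805317   0.         325.16554619]
 [  0.         433.93805317 200.00267022]
 [  0.           0.           1.        ]] [[ 7.73322231e-01  6.34010772e-01  1.75129433e-03 -4.38081100e+02]
 [-4.34279142e-01  5.27686952e-01  7.30032949e-01  2.12542866e+02]
 [ 4.61924619e-01 -5.65311260e-01  6.83409706e-01 -1.68433562e+03]
 [ 0.00000000e+00  0.00000000e+00  0.00000000e+00  1.00000000e+00]] ['frame', 'intrinsics', 'extrinsics']
side [[393.33678733   0.         318.61536197]
 [  0.         393.33678733 205.72523363]
 [  0.           0.           1.        ]] [[ 9.27486332e-01 -3.73856809e-01  4.35915300e-04 -5.71420328e+02]
 [ 2.89932579e-01  7.20017227e-01  6.30487345e-01 -1.98151128e+02]
 [-2.36025854e-01 -5.84642009e-01  7.76199406e-01 -1.11167701e+03]
 [ 0.00000000e+00  0.00000000e+00  0.00000000e+00  1.00000000e+00]] ['frame', 'intrinsics', 'extrinsics']
```

View pics/scene0.png

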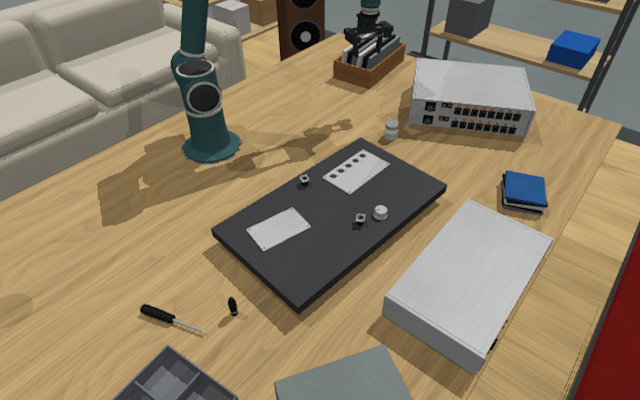

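View pics/side0.png

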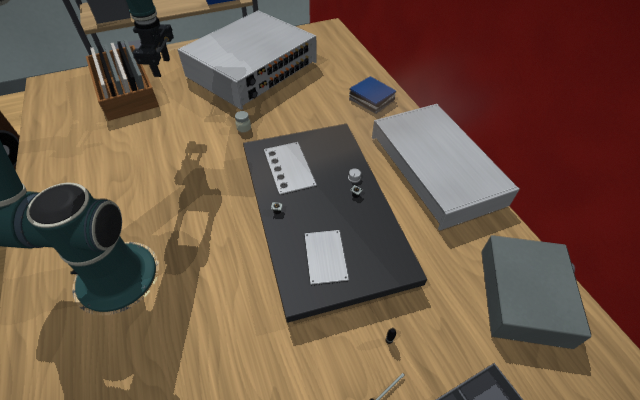

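The scene view shows the panel on the left half (scene ~(357,171), holes toward the robot; side ~(290,167)), the blank on the right, and socket_a near the front between them at side (277,208). Next I'll measure by projecting mask contours onto their planes.

```bash
cat > h.py <<'E'
from rig import *
import cv2,numpy as np
def cast(c,px,z):
    K=c["intrinsics"];E=c["extrinsics"];R=E[:3,:3];t=E[:3,3]
    px=np.asarray(px,float).reshape(-1,2)
    d=np.c_[(px[:,0]-K[0,2])/K[0,0],-(px[:,1]-K[1,2])/K[1,1],-np.ones(len(px))]@R
    o=-R.T@t
    return o+d*((z-o[2])/d[:,2])[:,None]
def proj(c,P):
    K=c["intrinsics"];E=c["extrinsics"];q=np.asarray(P,float).reshape(-1,3)@E[:3,:3].T+E[:3,3]
    return np.c_[K[0,0]*q[:,0]/-q[:,2]+K[0,2],K[1,1]*-q[:,1]/-q[:,2]+K[1,2]]
def biggest(m,seed):
    # contour containing/nearest seed
    cs,_=cv2.findContours(m.astype(np.uint8),cv2.RETR_EXTERNAL,cv2.CHAIN_APPROX_NONE)
    cs=[k for k in cs if cv2.contourArea(k)>60]
    return max(cs,key=lambda k:cv2.pointPolygonTest(k,seed,True))
def rect(c,k,z):
    w=cast(c,k.reshape(-1,2),z)[:,:2].astype(np.float32)
    r=cv2.minAreaRect(w); return r,cv2.boxPoints(r)
E
python3 - <<'E'
from h import *
seeds={"scene":dict(panel=(365,175),blank=(278,228),board=(330,220)),"side":dict(panel=(297,170),blank=(326,257),board=(300,220))}
np.set_printoptions(precision=1,suppress=True)
for n in seeds:
    c=read_camera(n);f=c["frame"];v=f.max(2).astype(int);g=f.min(2)
    print(n,"cam",-c["extrinsics"][:3,:3].T@c["extrinsics"][:3,3])
    for o in ("panel","blank"):
        k=biggest((g>130),seeds[n][o]);r,b=rect(c,k,75);print(o,r);print(b)
    m=(v<75).astype(np.uint8)
    k=biggest(cv2.morphologyEx(m,cv2.MORPH_CLOSE,np.ones((3,3))),seeds[n]["board"])
    a=cv2.approxPolyDP(cv2.convexHull(k),4,True).reshape(-1,2)
    print("board px",a.tolist());print(cast(c,a,70)[:,:2])
    kk,p=seeds[n]["panel"]; print(f[p-5:p+6,kk].min(1))
E
```

```text
scene cam [1209.1 -786.6  996.7]
panel ((573.1138916015625, 156.55862426757812), (212.03536987304688, 122.24855041503906), 86.45751190185547)
[[505.6  54.5]
 [627.6  47. ]
 [640.7 258.6]
 [518.7 266.2]]
blank ((554.605224609375, -201.20706176757812), (160.5017547607422, 102.81001281738281), 75.24398803710938)
[[ 484.5 -265.7]
 [ 583.9 -291.9]
 [ 624.8 -136.7]
 [ 525.3 -110.5]]
board px [[446, 185], [433, 202], [298, 314], [211, 229], [360, 138]]
[[ 840.5  284.4]
 [ 847.6  186.2]
 [ 789.6 -376.9]
 [ 404.2 -327.1]
 [ 469.8  320.4]]
[187 187 187 187 187 187 186 182 179 179 183]
side cam [ 325.1 -720.9  988.1]
panel ((574.07568359375, 158.5399169921875), (210.4013214111328, 119.60089874267578), 86.34783935546875)
[[507.7  57.4]
 [627.1  49.7]
 [640.5 259.7]
 [521.1 267.3]]
blank ((554.61767578125, -199.80410766601562), (159.37078857421875, 99.15023803710938), 75.03712463378906)
[[ 486.1 -264. ]
 [ 581.9 -289.6]
 [ 623.1 -135.6]
 [ 527.3 -110. ]]
board px [[346, 125], [426, 280], [384, 299], [287, 322], [243, 144]]
[[ 836.2  281.8]
 [ 770.7 -365.4]
 [ 643.9 -372. ]
 [ 397.3 -337.6]
 [ 465.   322.1]]
[181 181 181 181 181 182 182 183 184 185 185]
```

Run:
```python
from h import *
np.set_printoptions(precision=2,suppress=True)
def edge(c,f,z,A,B,sgn):
    # subpixel edge: along normals to nominal image line A-B, find max gradient; world line fit
    A,B=np.array(A,float),np.array(B,float);d=(B-A)/np.linalg.norm(B-A);n=np.array([-d[1],d[0]])
    g=cv2.cvtColor(f,cv2.COLOR_RGB2GRAY).astype(np.float32);P=[]
    for s in np.linspace(.06,.94,60):
        q=A+s*(B-A)+np.arange(-7,7.01,.25)[:,None]*n
        v=cv2.remap(g,q[:,0].astype(np.float32)[None],q[:,1].astype(np.float32)[None],1).ravel()
        G=cv2.GaussianBlur(np.abs(np.gradient(v))[:,None],(1,9),0).ravel();P.append(q[G.argmax()])
    w=cast(c,P,z)[:,:2].astype(np.float32)
    for _ in range(3):
        vx,vy,x0,y0=cv2.fitLine(w,cv2.DIST_HUBER,0,.01,.01).ravel()
        r=(w-[x0,y0])@np.array([-vy,vx]);w=w[np.abs(r)<max(1.5,2*np.median(np.abs(r)))]
    if vy<0:vx,vy=-vx,-vy
    print("  yaw",-np.arctan2(vx,vy),"pt",x0,y0,"x at y=155:",x0+(155-y0)*vx/vy,"n",len(w),"rms",r.std())
sc=read_camera("scene");si=read_camera("side")
print("near edge scene");edge(sc,sc["frame"],70,(212,231),(360,140),1)
print("far edge side");edge(si,si["frame"],70,(346,125),(426,280),1)
print("near edge side?");edge(si,si["frame"],70,(244,144),(288,308),1)
print("left edge scene (yaw+-90)");edge(sc,sc["frame"],70,(360,139),(446,185),1)
for n,s,d in(("socket_a",(304,180),(277,208)),("socket_b",(360,218),(356,191)),("dial",(380,212),(355,175)),("jar",(391,131),(243,121))):
    print(n,[cast(c,p,z)[0,:2] for c,p,z in((sc,s,88),(si,d,88))])
```

```text
near edge scene
  yaw -0.10178252 pt 425.39398 -75.176094 x at y=155: 448.90314 n 54 rms 0.63401526
far edge side
  yaw -0.10294409 pt 803.6931 -88.87302 x at y=155: 828.88745 n 60 rms 0.5779358
near edge side?
  yaw -0.10167 pt 419.39456 -99.13974 x at y=155: 445.32236 n 60 rms 0.52320564
left edge scene (yaw+-90)
  yaw 1.4741772 pt 703.7923 302.78882 x at y=155: 2228.6323 n 36 rms 0.48790544
socket_a [array([482.46,  -5.32]), array([482.26,  -5.32])]
socket_b [array([722.85, -29.72]), array([725.75, -31.91])]
dial [array([754.11,  28.41]), array([751.57,  29.84])]
jar [array([546.24, 407.92]), array([493.94, 419.66])]
```

Measurements agree: the near edge is at yaw −0.102, the panel at yaw −0.063, and the panel centre 125 mm inside the edge (≈110 mm to push). I'll move behind the panel now with the tool squared to the board.

Emit:
apply_moves(
  deltas=[
    {"rz":-0.035},
    {"rz":-0.035},
    {"rz":-0.035},
    {"x":-0.8,"y":-0.8},
    {"x":-0.9,"y":-0.9},
    {"x":-0.9,"y":-0.9},
    {"x":-0.9,"y":-0.9},
    {"x":-0.9,"y":-0.9},
    {"x":-0.9,"y":-0.9},
    {"x":-0.9,"y":-0.9},
  ],
)

```text
$.deltas[0]: bad value
```

Emit:
apply_moves(
  deltas=[
    {"x":-0.9,"y":-0.9},
    {"x":-0.9,"y":-0.9},
    {"x":-0.9,"y":-0.9},
    {"x":-0.9,"y":-0.9},
    {"x":-0.9,"y":-0.9},
    {"x":-0.9,"y":-0.9},
    {"x":-0.9,"y":-0.9},
    {"x":-0.7,"y":-0.7,"z":0.5},
    {"z":0.5},
    {},
  ],
)

```text
$.deltas[0]: bad value
```

Run:
```python
from h import *
s=state();print(s["t"],s["tool_pos"],s["eef_rot"],s["wrist_force"])
c=read_camera("wrist");cv2.imwrite("pics/w1.png",c["frame"][:,:,::-1])
print(-c["extrinsics"][:3,:3].T@c["extrinsics"][:3,3])
```

```text
0.3 [282.39226392 612.89237371 302.26092005] [-3.14086673e+00 -4.03804352e-05  2.70983413e+00] [-0.07614706  0.23671201 -0.20680707]
[214.76899187 643.40696282 383.58910389]
```

View pics/w1.png

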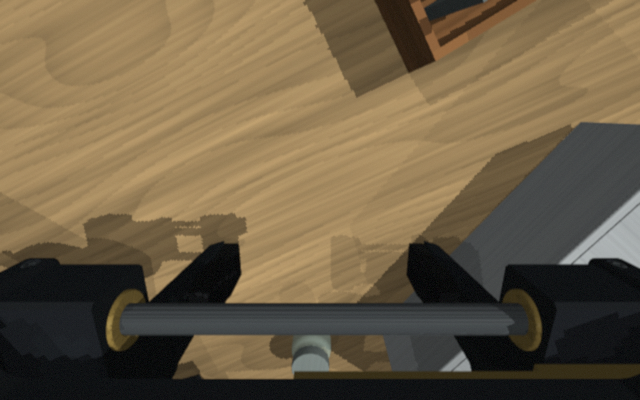

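The moves were refused: every row needs all its fields. The wrist view shows the bare table and the fingertips at (235,245) and (410,245).

Emit:
apply_moves(
  deltas=[
    {"x":0,"y":0,"z":0,"rx":0,"ry":0,"rz":-0.035,"fingers":1},
    {"x":0,"y":0,"z":0,"rx":0,"ry":0,"rz":-0.035,"fingers":1},
    {"x":0,"y":0,"z":0,"rx":0,"ry":0,"rz":-0.035,"fingers":1},
    {"x":-0.8,"y":-0.8,"z":0,"rx":0,"ry":0,"rz":0,"fingers":1},
    {"x":-0.9,"y":-0.9,"z":0,"rx":0,"ry":0,"rz":0,"fingers":1},
    {"x":-0.9,"y":-0.9,"z":0,"rx":0,"ry":0,"rz":0,"fingers":1},
    {"x":-0.9,"y":-0.9,"z":0,"rx":0,"ry":0,"rz":0,"fingers":1},
    {"x":-0.9,"y":-0.9,"z":0,"rx":0,"ry":0,"rz":0,"fingers":1},
    {"x":-0.9,"y":-0.9,"z":0,"rx":0,"ry":0,"rz":0,"fingers":1},
    {"x":-0.9,"y":-0.9,"z":0,"rx":0,"ry":0,"rz":0,"fingers":1},
  ],
)

```text
t: 1.18
tool_pos: [449.4, 407.6, 302.9]
eef_rot: [3.141, 0.0, 3.04]
wrist_force: [1.6, -0.2, -0.2]
grip_width: 88.3
gripper_force: 0.0
```

Emit:
apply_moves(
  deltas=[
    {"x":-0.9,"y":-0.9,"z":0,"rx":0,"ry":0,"rz":0,"fingers":1},
    {"x":-0.9,"y":-0.9,"z":0,"rx":0,"ry":0,"rz":0,"fingers":1},
    {"x":-0.9,"y":-0.9,"z":0,"rx":0,"ry":0,"rz":0,"fingers":1},
    {"x":-0.9,"y":-0.9,"z":0,"rx":0,"ry":0,"rz":0,"fingers":1},
    {"x":-0.9,"y":-0.9,"z":0,"rx":0,"ry":0,"rz":0,"fingers":1},
    {"x":-0.9,"y":-0.9,"z":0,"rx":0,"ry":0,"rz":0,"fingers":1},
    {"x":-0.9,"y":-0.9,"z":0.3,"rx":0,"ry":0,"rz":0,"fingers":1},
    {"x":-0.9,"y":-0.9,"z":0.6,"rx":0,"ry":0,"rz":0,"fingers":1},
    {"x":-0.7,"y":-0.7,"z":0.6,"rx":0,"ry":0,"rz":0,"fingers":1},
    {"x":0,"y":0,"z":0.5,"rx":0,"ry":0,"rz":0,"fingers":1},
  ],
)

```text
t: 2.02
tool_pos: [663.0, 144.6, 242.0]
eef_rot: [-3.14, 0.002, 3.035]
wrist_force: [0.4, 1.1, 0.1]
grip_width: 88.1
gripper_force: 0.0
```

```bash
cat > m.py <<'E'
from h import *
import sys
np.set_printoptions(precision=2,suppress=True)
ex=np.array([.9948,-.1018]);ey=np.array([.1018,.9948]);o=np.array([447.5,155])
b=lambda p:np.c_[(p-o)@ex,(p-o)@ey]
s=state();print(s["t"],s["tool_pos"],s["eef_rot"],s["wrist_force"],"tool b",b(s["tool_pos"][None,:2]))
E
python3 - <<'E'
from m import *
c=read_camera("wrist");f=c["frame"];cv2.imwrite("pics/w2.png",f[:,:,::-1])
p=np.r_[o+ex*125+ey*15,75];q=proj(c,p)[0];print(q)
E
```

```text
2.0167 [663.02 144.62 241.99] [-3.14  0.    3.04] [0.41 1.11 0.06] tool b [[215.45  11.62]]
[328.93  87.94]
```

View pics/w2.png

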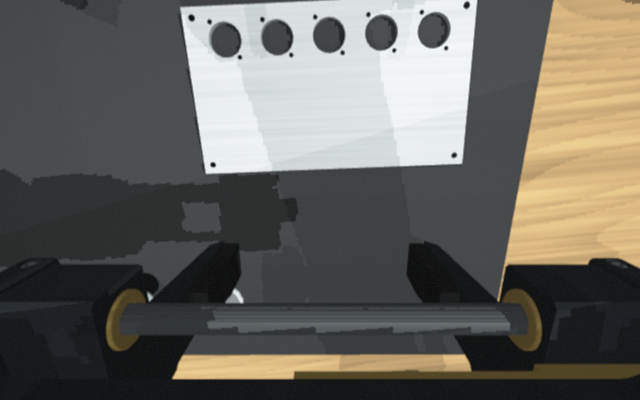

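The wrist view shows the panel with its back corners at (206,174) and (463,163), and clear board between it and the fingertips. I'll check these points against the earlier measurement.

Run:
```python
from m import *
c=read_camera("wrist")
w=cast(c,[(181,8),(477,0),(463,163.5),(206,174)],75)[:,:2];print(b(w));d=w[2]-w[3];print(np.linalg.norm(d),-np.arctan2(d[0],d[1]))
s=state();T=s["tool_pos"]
for yy in(44,61):
  for xx in(-9,0,9):
    P=[np.r_[T[:2]-ex*xx+ey*sg*yy,T[2]-64] for sg in(-1,1)];print(yy,xx,proj(c,P).ravel())
```

```text
2.0667 [659.84 146.26 237.86] [-3.14 -0.01  3.04] [-1.24 -0.64 -2.17] tool b [[212.13  12.92]]
[[ 67.73 -87.57]
 [ 63.69 118.98]
 [177.83 123.64]
 [185.75 -83.31]]
207.10859278419372 -0.0636969413280763
44 -9 [244.44 274.06 411.05 273.75]
44 0 [243.11 258.61 412.4  258.27]
44 9 [241.74 242.66 413.79 242.29]
61 -9 [212.32 274.12 443.3  273.69]
61 0 [210.48 258.68 445.17 258.21]
61 9 [208.57 242.73 447.1  242.22]
```

Emit:
apply_moves(
  deltas=[
    {"x":0,"y":0.15,"z":0.5,"rx":0,"ry":0,"rz":0,"fingers":1},
    {"x":0,"y":0,"z":0.7,"rx":0,"ry":0,"rz":0,"fingers":1},
    {"x":0,"y":0,"z":0.7,"rx":0,"ry":0,"rz":0,"fingers":1},
    {"x":0,"y":0,"z":0.5,"rx":0,"ry":0,"rz":0,"fingers":1},
    {"x":0,"y":0,"z":0.3,"rx":0,"ry":0,"rz":0,"fingers":1},
    {"x":0,"y":0,"z":0.1,"rx":0,"ry":0,"rz":0,"fingers":1},
    {"x":0,"y":0,"z":0,"rx":0,"ry":0,"rz":0,"fingers":1},
    {"x":0,"y":0,"z":0,"rx":0,"ry":0,"rz":0,"fingers":1},
    {"x":0,"y":0,"z":0,"rx":0,"ry":0,"rz":0,"fingers":1},
    {"x":0,"y":0,"z":0,"rx":0,"ry":0,"rz":0,"fingers":1},
  ],
)

```text
t: 2.95
tool_pos: [661.3, 154.3, 160.5]
eef_rot: [3.141, 0.002, 3.04]
wrist_force: [-0.8, -0.6, -0.4]
grip_width: 88.5
gripper_force: 0.0
```

```bash
python3 -c "from m import *"
```

```text
2.95 [661.26 154.25 160.5 ] [3.14 0.   3.04] [-0.77 -0.57 -0.36] tool b [[212.73  21.02]]
```

Emit:
apply_moves(
  deltas=[
    {"x":0,"y":-0.1,"z":0.3,"rx":0,"ry":0,"rz":0,"fingers":1},
    {"x":0,"y":0,"z":0.25,"rx":0,"ry":0,"rz":0,"fingers":1},
    {"x":0,"y":0,"z":0.15,"rx":0,"ry":0,"rz":0,"fingers":1},
    {"x":0,"y":0,"z":0.06,"rx":0,"ry":0,"rz":0,"fingers":1},
    {"x":0,"y":0,"z":0,"rx":0,"ry":0,"rz":0,"fingers":1},
    {"x":0,"y":0,"z":0,"rx":0,"ry":0,"rz":0,"fingers":1},
    {"x":0,"y":0,"z":0,"rx":0,"ry":0,"rz":0,"fingers":1},
    {"x":0,"y":0,"z":0,"rx":0,"ry":0,"rz":0,"fingers":1},
    {"x":0,"y":0,"z":0,"rx":0,"ry":0,"rz":0,"fingers":1},
    {"x":0,"y":0,"z":0,"rx":0,"ry":0,"rz":0,"fingers":1},
  ],
)

```text
t: 3.78
tool_pos: [660.2, 151.1, 136.4]
eef_rot: [3.141, 0.0, 3.04]
wrist_force: [0.3, 0.2, -0.3]
grip_width: 88.0
gripper_force: 0.0
```

```bash
python3 -c "from m import *"
```

```text
3.7833 [660.22 151.14 136.36] [3.14 0.   3.04] [ 0.25  0.24 -0.28] tool b [[212.01  17.81]]
```

Emit:
apply_moves(
  deltas=[
    {"x":0.1,"y":0,"z":0.02,"rx":0,"ry":0,"rz":0,"fingers":1},
    {"x":0.1,"y":0,"z":0.02,"rx":0,"ry":0,"rz":0,"fingers":1},
    {"x":0.1,"y":0,"z":0,"rx":0,"ry":0,"rz":0,"fingers":1},
    {"x":0,"y":0,"z":0,"rx":0,"ry":0,"rz":0,"fingers":1},
    {"x":0,"y":0,"z":0,"rx":0,"ry":0,"rz":0,"fingers":1},
    {"x":0,"y":0,"z":0,"rx":0,"ry":0,"rz":0,"fingers":1},
    {"x":0,"y":0,"z":0,"rx":0,"ry":0,"rz":0,"fingers":1},
    {"x":0,"y":0,"z":0,"rx":0,"ry":0,"rz":0,"fingers":1},
    {"x":0,"y":0,"z":0,"rx":0,"ry":0,"rz":0,"fingers":1},
    {"x":0,"y":0,"z":0,"rx":0,"ry":0,"rz":0,"fingers":1},
  ],
)

```text
t: 4.62
tool_pos: [651.2, 151.9, 134.9]
eef_rot: [-3.142, 0.0, 3.04]
wrist_force: [0.6, -0.2, 0.8]
grip_width: 88.0
gripper_force: 0.0
```

Run:
```python
from m import *
for i in range(6):
    read_camera("wrist");s=state();print(s["tool_pos"],s["wrist_force"])
```

```text
4.6167 [651.23 151.95 134.94] [-3.14  0.    3.04] [ 0.63 -0.17  0.83] tool b [[202.98  17.7 ]]
[651.18 151.97 134.93] [-0.57 -0.62  0.18]
[651.2  151.97 134.93] [-0.92  0.41 -0.72]
[651.17 151.96 134.92] [ 0.1   0.86 -0.43]
[651.16 151.99 134.93] [-0.27  0.38 -0.62]
[651.17 151.96 134.94] [-0.16  0.55 -0.8 ]
[651.13 151.99 134.91] [0.13 0.29 0.35]
```

Fingertips at ~71 mm, not touching the board. I'll push gently.

Emit:
apply_moves(
  deltas=[
    {"x":0.1,"y":0,"z":-0.015,"rx":0,"ry":0,"rz":0,"fingers":1},
    {"x":0.1,"y":0,"z":0,"rx":0,"ry":0,"rz":0,"fingers":1},
    {"x":0.1,"y":0,"z":0,"rx":0,"ry":0,"rz":0,"fingers":1},
    {"x":0.1,"y":0,"z":0,"rx":0,"ry":0,"rz":0,"fingers":1},
    {"x":0.1,"y":0,"z":0,"rx":0,"ry":0,"rz":0,"fingers":1},
    {"x":0.1,"y":0,"z":0,"rx":0,"ry":0,"rz":0,"fingers":1},
    {"x":0.1,"y":0,"z":0,"rx":0,"ry":0,"rz":0,"fingers":1},
    {"x":0.1,"y":0,"z":0,"rx":0,"ry":0,"rz":0,"fingers":1},
    {"x":0.1,"y":0,"z":0,"rx":0,"ry":0,"rz":0,"fingers":1},
    {"x":0.1,"y":0,"z":0,"rx":0,"ry":0,"rz":0,"fingers":1},
  ],
)

```text
t: 5.75
tool_pos: [621.1, 155.1, 135.5]
eef_rot: [3.141, 0.0, 3.04]
wrist_force: [2.0, 0.1, -0.2]
grip_width: 88.1
gripper_force: 0.7
```

Run:
```python
from m import *
c=read_camera("wrist");cv2.imwrite("pics/w3.png",c["frame"][:,:,::-1])
```

```text
5.75 [621.09 155.1  135.5 ] [3.14 0.   3.04] [ 1.97  0.14 -0.16] tool b [[172.68  17.77]]
```

View pics/w3.png

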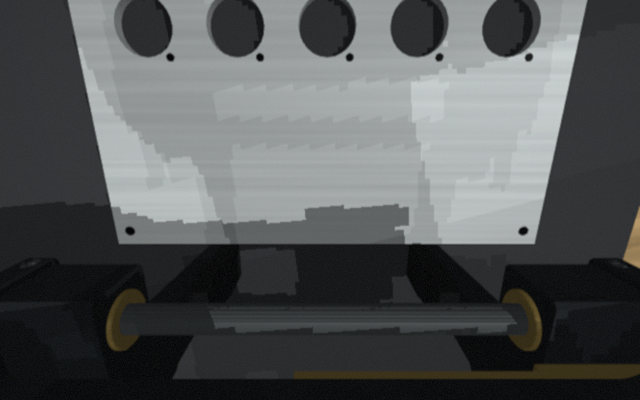

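The panel's back edge (row 243) is flush and square against both fingertips at (238,245) and (410,245), with the five holes ahead. I'll continue.

Emit:
apply_moves(
  deltas=[
    {"x":0.15,"y":0,"z":0,"rx":0,"ry":0,"rz":0,"fingers":1},
    {"x":0.15,"y":0,"z":0,"rx":0,"ry":0,"rz":0,"fingers":1},
    {"x":0.15,"y":0,"z":0,"rx":0,"ry":0,"rz":0,"fingers":1},
    {"x":0.15,"y":0,"z":0,"rx":0,"ry":0,"rz":0,"fingers":1},
    {"x":0.15,"y":0,"z":0,"rx":0,"ry":0,"rz":0,"fingers":1},
    {"x":0.15,"y":0,"z":0,"rx":0,"ry":0,"rz":0,"fingers":1},
    {"x":0.15,"y":0,"z":0,"rx":0,"ry":0,"rz":0,"fingers":1},
    {"x":0.15,"y":0,"z":0,"rx":0,"ry":0,"rz":0,"fingers":1},
    {"x":0.12,"y":0,"z":0,"rx":0,"ry":0,"rz":0,"fingers":1},
    {"x":0.1,"y":0,"z":0,"rx":0,"ry":0,"rz":0,"fingers":1},
  ],
)

```text
t: 6.63
tool_pos: [578.6, 159.4, 135.5]
eef_rot: [3.142, 0.0, 3.04]
wrist_force: [2.0, 0.2, 0.7]
grip_width: 87.8
gripper_force: 1.0
```

Emit:
apply_moves(
  deltas=[
    {"x":0.1,"y":0,"z":0,"rx":0,"ry":0,"rz":0,"fingers":1},
    {"x":0.1,"y":0,"z":0,"rx":0,"ry":0,"rz":0,"fingers":1},
    {"x":0.1,"y":0,"z":0,"rx":0,"ry":0,"rz":0,"fingers":1},
    {"x":0.1,"y":0,"z":0,"rx":0,"ry":0,"rz":0,"fingers":1},
    {"x":0.1,"y":0,"z":0,"rx":0,"ry":0,"rz":0,"fingers":1},
    {"x":0.1,"y":0,"z":0,"rx":0,"ry":0,"rz":0,"fingers":1},
    {"x":0.1,"y":0,"z":0,"rx":0,"ry":0,"rz":0,"fingers":1},
    {"x":0.05,"y":0,"z":0,"rx":0,"ry":0,"rz":0,"fingers":1},
    {"x":0,"y":0,"z":0,"rx":0,"ry":0,"rz":0,"fingers":1},
    {"x":0,"y":0,"z":0,"rx":0,"ry":0,"rz":0,"fingers":1},
  ],
)

```text
t: 7.47
tool_pos: [556.1, 161.7, 135.2]
eef_rot: [-3.141, -0.001, 3.04]
wrist_force: [1.3, -0.4, 0.8]
grip_width: 88.4
gripper_force: 0.6
```

```bash
cat > chk.py <<'E'
from m import *
import sys
for n in ("scene","side","wrist"):
    c=read_camera(n);f=c["frame"];cv2.imwrite(f"pics/{n}_{sys.argv[1]}.png",f[:,:,::-1])
    if n=="wrist":continue
    p=np.r_[o+ex*float(sys.argv[2])+ey*18,75];q=proj(c,p)[0];print(n,q)
    k=biggest(f.min(2)>120,tuple(map(float,q)));r,bx=rect(c,k,75);print(r);print(b(bx))
E
python3 chk.py a 40
```

```text
7.4667 [556.08 161.71 135.23] [-3.14 -0.    3.04] [ 1.32 -0.35  0.8 ] tool b [[107.33  17.73]]
scene [338.84 158.42]
((478.5165710449219, 114.8921890258789), (105.39825439453125, 123.99756622314453), 83.52806091308594)
[[-27.64 -88.76]
 [ 96.35 -90.12]
 [ 97.51  15.27]
 [-26.48  16.63]]
side [262.5  170.81]
((482.1431884765625, 170.92532348632812), (211.9732208251953, 115.66688537597656), 83.91919708251953)
[[-25.43 -86.38]
 [ 90.23 -86.86]
 [ 91.11 125.11]
 [-24.55 125.59]]
```

Emit:
apply_moves(
  deltas=[
    {"x":0.06,"y":0,"z":0,"rx":0,"ry":0,"rz":0,"fingers":1},
    {"x":0.1,"y":0,"z":0,"rx":0,"ry":0,"rz":0,"fingers":1},
    {"x":0.1,"y":0,"z":0,"rx":0,"ry":0,"rz":0,"fingers":1},
    {"x":0.1,"y":0,"z":0,"rx":0,"ry":0,"rz":0,"fingers":1},
    {"x":0.1,"y":0,"z":0,"rx":0,"ry":0,"rz":0,"fingers":1},
    {"x":0.1,"y":0,"z":0,"rx":0,"ry":0,"rz":0,"fingers":1},
    {"x":0.1,"y":0,"z":0,"rx":0,"ry":0,"rz":0,"fingers":1},
    {"x":0.08,"y":0,"z":0,"rx":0,"ry":0,"rz":0,"fingers":1},
    {"x":0.04,"y":0,"z":0,"rx":0,"ry":0,"rz":0,"fingers":1},
    {"x":0,"y":0,"z":0,"rx":0,"ry":0,"rz":0,"fingers":1},
  ],
)

```text
t: 8.45
tool_pos: [532.8, 164.1, 135.4]
eef_rot: [-3.141, -0.001, 3.04]
wrist_force: [0.4, -0.4, 0.0]
grip_width: 88.1
gripper_force: 0.0
```

Emit:
apply_moves(
  deltas=[
    {"x":0,"y":0,"z":0,"rx":0,"ry":0,"rz":0,"fingers":1},
    {"x":0,"y":0,"z":0,"rx":0,"ry":0,"rz":0,"fingers":1},
    {"x":-0.1,"y":0,"z":0,"rx":0,"ry":0,"rz":0,"fingers":1},
    {"x":-0.3,"y":0,"z":0,"rx":0,"ry":0,"rz":0,"fingers":1},
    {"x":-0.4,"y":0,"z":0,"rx":0,"ry":0,"rz":0,"fingers":1},
    {"x":-0.4,"y":0,"z":-0.2,"rx":0,"ry":0,"rz":0,"fingers":1},
    {"x":-0.3,"y":0,"z":-0.5,"rx":0,"ry":0,"rz":0,"fingers":1},
    {"x":-0.3,"y":0,"z":-0.6,"rx":0,"ry":0,"rz":0,"fingers":1},
    {"x":-0.1,"y":0,"z":-0.6,"rx":0,"ry":0,"rz":0,"fingers":1},
    {"x":0,"y":0,"z":-0.3,"rx":0,"ry":0,"rz":0,"fingers":1},
  ],
)

```text
t: 9.28
tool_pos: [593.1, 158.2, 204.0]
eef_rot: [3.14, 0.004, 3.039]
wrist_force: [1.0, 0.6, 0.3]
grip_width: 88.1
gripper_force: 0.0
```

```bash
python3 chk.py b 15
```

```text
9.2833 [593.13 158.17 204.  ] [3.14 0.   3.04] [1.   0.62 0.34] tool b [[144.55  17.98]]
scene [333.68 155.3 ]
((458.64251708984375, 151.14244079589844), (174.4050750732422, 123.98450469970703), 84.21681213378906)
[[-50.42 -89.97]
 [ 73.56 -89.84]
 [ 73.38  84.56]
 [-50.61  84.43]]
side [254.82 172.37]
((462.3439636230469, 173.0118865966797), (212.14971923828125, 121.04304504394531), 84.04833221435547)
[[-47.79 -86.53]
 [ 73.25 -86.76]
 [ 73.66 125.39]
 [-47.39 125.62]]
```

View pics/wrist_b.png

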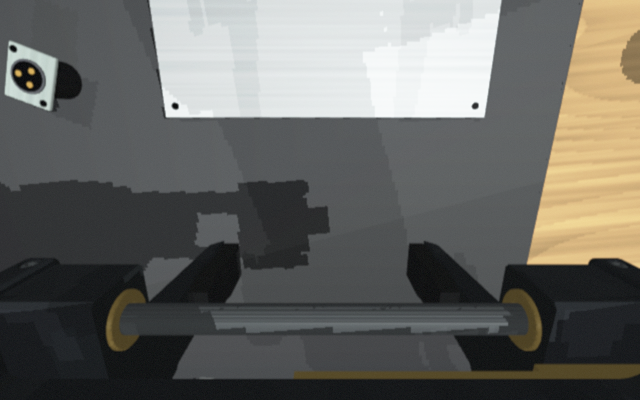

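View pics/scene_b.png

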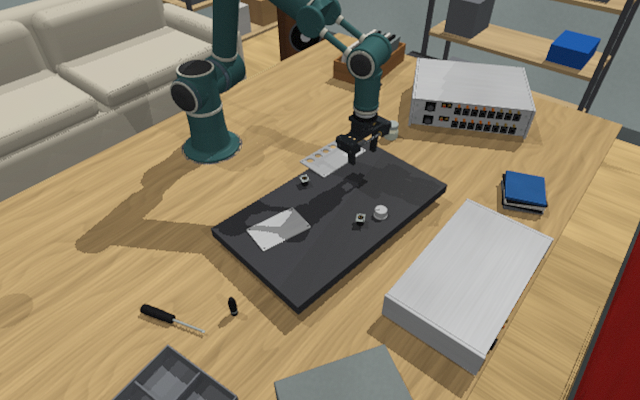

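Back edge is ~73.5 mm inside the edge, so the overhang is ≈46.5 mm. It is square within 0.002 rad, with all five holes beyond the edge and sockets and blank undisturbed. I'll raise the hand and hand in.

Emit:
apply_moves(
  deltas=[
    {"x":-0.3,"y":0,"z":-0.6,"rx":0,"ry":0,"rz":0,"fingers":1},
    {"x":-0.5,"y":0,"z":-0.8,"rx":0,"ry":0,"rz":0,"fingers":1},
    {"x":-0.5,"y":0,"z":-0.8,"rx":0,"ry":0,"rz":0,"fingers":1},
    {"x":-0.3,"y":0,"z":-0.8,"rx":0,"ry":0,"rz":0,"fingers":1},
    {"x":0,"y":0,"z":-0.4,"rx":0,"ry":0,"rz":0,"fingers":1},
    {"x":0,"y":0,"z":0,"rx":0,"ry":0,"rz":0,"fingers":1},
    {"x":0,"y":0,"z":0,"rx":0,"ry":0,"rz":0,"fingers":1},
    {"x":0,"y":0,"z":0,"rx":0,"ry":0,"rz":0,"fingers":1},
    {"x":0,"y":0,"z":0,"rx":0,"ry":0,"rz":0,"fingers":1},
    {"x":0,"y":0,"z":0,"rx":0,"ry":0,"rz":0,"fingers":1},
  ],
)

```text
t: 10.27
tool_pos: [636.5, 153.3, 301.2]
eef_rot: [-3.141, -0.003, 3.04]
wrist_force: [0.2, 1.0, -0.2]
grip_width: 88.1
gripper_force: 0.0
```

```bash
python3 chk.py c 15; python3 -c "
from rig import *
print(close_job())"
```

```text
10.2667 [636.46 153.29 301.21] [-3.14 -0.    3.04] [ 0.17  1.   -0.25] tool b [[188.15  17.53]]
scene [333.68 155.3 ]
((463.720947265625, 199.7457733154297), (272.14044189453125, 124.29473876953125), 84.21681213378906)
[[-50.42 -89.97]
 [ 73.87 -89.84]
 [ 73.59 182.3 ]
 [-50.71 182.17]]
side [254.82 172.37]
((462.3439636230469, 173.0118865966797), (212.14971923828125, 121.04304504394531), 84.04833221435547)
[[-47.79 -86.53]
 [ 73.25 -86.76]
 [ 73.66 125.39]
 [-47.39 125.62]]
the job is handed in; nothing more can be done
None
```

The panel now hangs about 46–47 mm over the near edge by camera measurement, square to within about 0.002 rad, with all five holes in free air and the hand clear; the job is handed in (about 10 s used).

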